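# Release the ratchet stop of a spice-jar rack and push it back

## Robot

A 7-joint arm with a two-finger parallel gripper is mounted at the origin on a cart in front of the work surface, level with it; the furniture and walls round the work are solid. World frame = base frame: x ahead of the robot, y to its left, z up, the work surface at z = 0. Lengths are in m, angles in degrees, forces in N, time in s.
With the tool pointing down it reaches from about 0.4 to 0.85 m from the base axis. Payload 10.4 kg.
Tool frame: the origin (TCP) lies at the very end of the fingers, on their centre line; the grasp point (between the pads) lies 19 mm behind it; z points along the fingers, y is the line along which they close (so a half turn about z gives the same grasp; the last joint's range is limited). The gripper opens to 85 mm and grips with 20 to 120 N. Pads are 22 mm wide; open, the fingers measure 114 mm over their backs; the gripper's body (76 mm by 85 mm) begins 54 mm behind the grasp point. The pads swing forward as they close: fully open they stand 13 mm farther back than shut.
Start: joints at [-68.044, 19.034, -3.707, 83.658, 1.238, 77.344, -5.071], TCP at [0.247, 0.574, 0.231] pointing down, gripper open.
Joint ranges: [-148.97, 148.97], [-28.65, 121.19], [-84.17, 76.75], [9.2, 138.47], [-72.65, 252.65], [3.7, 117.97], [-149.18, 149.18]. Speed limits (degrees/s): [127.2, 127.2, 159.86, 159.86, 180, 180, 180].

## Interface

Orientations are given as a 3x3 rotation matrix whose columns are the frame's x, y, z axes.
In Python, from workcell import bot, vision gives the robot as it stands.
- The arm moves only by the tool carry_out, never from a script. Its argument "motion" is text: rows parted by semicolons, each of 4 numbers parted by spaces: the shift along the tool's x, y, z in mm, then the turn about the tool's z in degrees. A call has exactly 8 rows; each row shifts and turns the commanded pose from where the row before left it, along the tool's axes as they then stand; what a row does not reach is not made up. A row lasts 1/12 s, in which the tool goes at most 41.7 mm and 7.16 degrees, less where a joint would pass 70% of its speed; a pose out of reach is approached as far as the arm can. A call with a gripper value outside its range is refused whole. "hand" is the gripper's target within -1 to 1 (shut at 1, half-way at 0, fully open at -1), set as the call begins (left out, the last holds). The fingers move at their own pace and stop on an object; "newtons" is the grip in N (left out, the last holds). Time passes only in rows, so rows that do not move let the fingers close, or fill a call up. It gives the time, the measured TCP pose, the force, the opening and the grip force at its end, in the units of the state.
- bot.get_obs(): the state, without advancing time (a new reading comes with each control period).
- vision.camera(name): name is "scene" or "top" or "wrist"; returns a dict with "frame" (400x640x3 uint8, red, green, blue), "K" (3x3 intrinsics, pixels), "k1" (the pictures are not rectified: a ray, as slopes to the right and down, at radius r is drawn at 1 + k1 r^2 times it, then the intrinsics apply), "R" (3x3) and "t" (3): a world point X has camera coordinates R X + t; the wrist camera has in their place "mount" (4x4, takes a point from camera to tool coordinates, whose origin is the TCP and whose axes are the flange's). Camera axes: x right, y down, z forward; pixel columns grow to the right and rows downward; lengths in m; the calibration is good to about 2 mm. A picture is of the moment at which its call begins: read the wrist's pose just before it. There is no depth.
- bot.close_job(): hands the job in; it is judged then, once.
The state is a dict: "t": time; "joint_positions": joint angles; "joint_velocities": joint speeds; "effort": joint torques, N m; "ee_pos": TCP position; "orientation": TCP orientation; "wrist_force": force on the tool from outside, world axes, zero at the start; "moment": the same for the moment, N m; "finger_gap": opening from 0.0 (shut) to 1.0 (fully open); "grip_force": force on a finger pad.
Only numpy, scipy, OpenCV 4.12 (cv2) and the standard library are available. Lean on these libraries where they do the work, as an engineer would, in place of code of your own. Each camera call takes 0.05 s, during which the arm holds its last target. There are 200 camera calls.

## Task

Make room in the white spice-jar rack: press the red release pad on the black sliding stop down with the fingertips and, keeping it pressed, push the stop back along its toothed bar, away from the jars, as far as it goes; then let the pad spring up again and move clear. This is pressing and pushing only: lift nothing, and leave the jars in the rack and the other things on the worktop standing where they are.

Things in the scene. Friction and masses are not known exactly. Their poses are not given: they have to be found in the camera images.
- jar_rack: White spice-jar rack, fixed. Origin on the worktop, mid-width; x away from the robot's side, y along the rack to its fixed end wall, z up. Tray 140 mm in x, 8 mm thick, y = -180 to +165 mm; jars at x = +32 mm. At x = -45 mm a steel bar with saw teeth below (8 mm pitch) runs along y between black posts 54 mm high; the black sliding stop rides on it.
- stop (a joint): Black sliding stop on the bar, in m: 0 nearest the end wall, 0.120 fully back (hard end stop); grows along rack -y, away from the jars. Saddle 46 mm wide (rack x), 64 mm long (y), with a jaw plate 56 mm high reaching over the tray. Slides with about 1.5 N friction. Ratchet engaged: it cannot be pushed back (up to 8 mm of play); towards the jars it clicks along.
- release (a joint): How far the red pad is pressed, in m: 0 up (ratchet engaged), 0.008 fully down (hard stop). Sprung: starts to move at about 2.5 N, fully down at about 5 N. The pawl clears the teeth beyond 0.0045. Let go, it springs up and the pawl engages again, so it must be kept down while the stop is pushed.
- release_pad (a point): Centre of the top face of the red release pad, 34 mm (rack x) by 44 mm (rack y), on top of the stop; 68 mm above the worktop when up. Moves with pad and stop. Axes as the rack's. Open from above.
- push_lug (a point): On the flat ribbed face of the black push lug, the upright block at the rear of the stop; 80 mm above the worktop. The face looks along rack +y, over the red pad, 26 mm behind the pad's centre. The lug is 46 mm wide in rack x, 12 mm thick, its top 94 mm above the worktop. Push this face along rack -y to push the stop back.
- spice_jar_1: Jar nearest the end wall: upright glass spice jar with a dark lid, 41 mm across, 105 mm tall, standing loose on the rack's tray; origin at the centre of its underside. Stays where it is.
- spice_jar_2: Middle jar: upright glass spice jar with a dark lid, 41 mm across, 105 mm tall, standing loose on the rack's tray; origin at the centre of its underside. Stays where it is.
- spice_jar_3: Jar nearest the stop: upright glass spice jar with a dark lid, 41 mm across, 105 mm tall, standing loose on the rack's tray; origin at the centre of its underside. Stays where it is.
- mug_1: Bystander: yellow mug with diamonds, 92 mm wide, 127 mm over its handle, 95 mm tall; origin under its middle.
- ramekin: Bystander: small white ramekin, 67 mm across, 40 mm tall; origin at the centre of its underside.
- lemon_1: Bystander: lemon, 78 x 55 x 56 mm; origin at its underside.
There are look-alikes about, which are no part of the job. Leave any pink look-alike of the spice_jar_1 alone.

How it is judged (in metres and radians):
On the way, in this order (a step that is already met when the one before it is completed fails the run):
1. the release pad is pressed down, with the stop not yet pushed far back (value of joint release above 0.005 m and value of joint stop below 0.09 m), for 0.1 s.
2. the stop is pushed fully back (value of joint stop above 0.112 m), for 0.1 s.
At the end, for the whole second after the job is handed in: The stop is at rest within 8 mm of its rear end position, the release pad is up again (within 2 mm), the three jars stand upright within 20 mm of where they stood, and mug, ramekin and lemon are within 30 mm of where they were (value of joint stop above 0.112 m and value of joint release below 0.002 m and velocity of joint stop below 0.01 m/s and angle between each of spice_jar_1, spice_jar_2, spice_jar_3's own z axis and vertical below 0.15 rad and distance of each of spice_jar_1, spice_jar_2, spice_jar_3 from where it was at the start of the episode below 0.02 m and linear speed of each of spice_jar_1, spice_jar_2, spice_jar_3 below 0.02 m/s and distance of each of mug_1, ramekin, lemon_1 from where it was at the start of the episode below 0.03 m); the robot touches nothing.
It fails at once if a jar or another loose thing is lifted (height (world z) of any of spice_jar_1, spice_jar_2, spice_jar_3 above 0.022 m or height (world z) of any of mug_1, ramekin, lemon_1 above 0.03 m).
It fails at once if a jar in the rack is tipped or pushed out of its place (angle between any of spice_jar_1, spice_jar_2, spice_jar_3's own z axis and vertical above 0.35 rad or distance of any of spice_jar_1, spice_jar_2, spice_jar_3 from where it was at the start of the episode above 0.03 m).
It fails at once if a bystander is knocked away (distance of any of mug_1, ramekin, lemon_1 from where it was at the start of the episode above 0.04 m).
It also fails if it takes over 34 s, if anything falls off the work surface, if the arm or the gripper's body presses on something with over 40 N, if the wrist force passes 120 N, or if a joint passes its speed limit or range.

## Working session

There is one attempt and no reset: what is moved stays moved. The work goes in short steps, Python scripts to look and compute and a tool call to move; the robot and the scene stay as the last step left them, time stands still between calls to the robot, and variables do not carry over. Pictures are saved under pics/ and viewed, at most 10 in all, crops included, and the job is handed in when it is done.

Besides the shell and the picture viewer there is one more tool, called after "Emit:" as name(argument=value, ...) on one line, values as JSON. carry_out: Moves the arm, as the interface text tells. Its arguments: {"type":"object","properties":{"motion":{"type":"string"},"hand":{"type":"number"},"newtons":{"type":"number"}},"required":["motion"]}

```bash
mkdir -p pics; ls
python3 - <<'E'
from workcell import bot, vision
import cv2
for n in ("scene","top"):
    c=vision.camera(n); cv2.imwrite(f"pics/{n}0.png",c["frame"][:,:,::-1]); print(n,c["K"],c["k1"],c["R"],c["t"])
print(bot.get_obs())
E
```

```text
pics
scene [[394.27864416   0.         318.61265944]
 [  0.         394.27864416 196.62730452]
 [  0.           0.           1.        ]] -0.03631835952648057 [[ 7.59650804e-01 -6.50331089e-01 -3.61379789e-04]
 [-4.21793656e-01 -4.92273450e-01 -7.61417732e-01]
 [ 4.94995725e-01  5.78564020e-01 -6.48261450e-01]] [-0.39820967  0.31152147  1.09963305]
top [[412.17974273   0.         326.73493947]
 [  0.         412.17974273 202.30503644]
 [  0.           0.           1.        ]] -8.206860743734942e-05 [[-0.00243185 -0.9999887  -0.004084  ]
 [-0.97823716  0.00322625 -0.20746483]
 [ 0.20747567  0.0034906  -0.97823395]] [0.01757881 0.56123863 1.11187419]
{'t': 0.1, 'joint_positions': array([-68.04537747,  19.07001068,  -3.70687881,  83.69980274,
         1.23896276,  77.34330969,  -5.06837212]), 'joint_velocities': array([-0.10266758, -0.17120078,  0.08174882, -0.15019164,  0.10682343,
        0.0208881 ,  0.04046683]), 'effort': array([ 1.38890427e-03, -6.26744127e+01,  4.92264878e-02, -3.92428708e+01,
        1.64085900e-02,  7.17347677e-03, -1.91230123e-05]), 'ee_pos': array([0.24659252, 0.5739426 , 0.23058902]), 'orientation': array([[-9.18818964e-01,  3.94679017e-01, -4.29540279e-04],
       [ 3.94679243e-01,  9.18818179e-01, -1.20385131e-03],
       [-8.04654333e-05, -1.27565204e-03, -9.99999183e-01]]), 'wrist_force': array([0.44756011, 0.57348989, 0.5637641 ]), 'moment': array([-0.0200939 , -0.01151334, -0.00862539]), 'grip_force': 0.0, 'finger_gap': 0.9967729445833163}
```

View pics/top0.png

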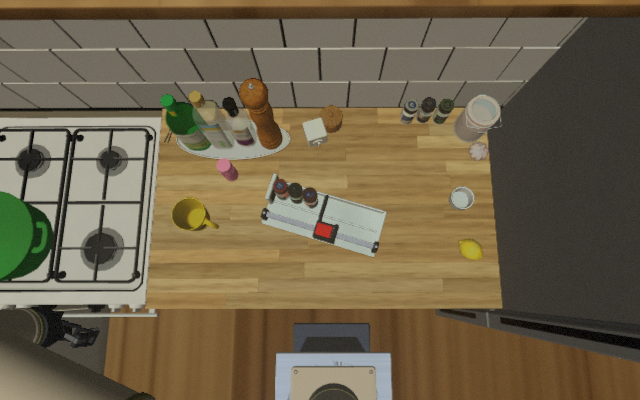

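View pics/scene0.png

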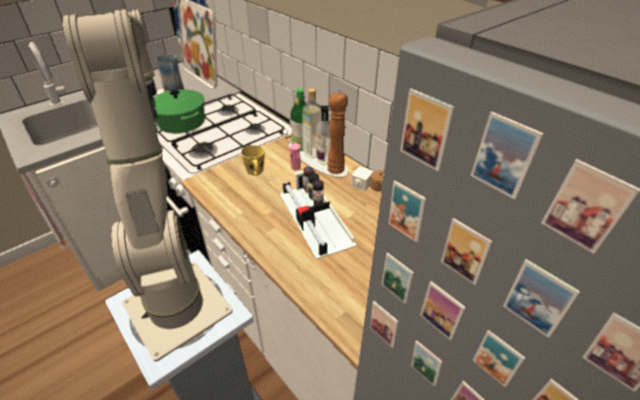

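The top view shows the rack at about (325,215). The red pad is at (325,231), the three jars in the rack are at (281,188), (296,192) and (310,196), and the end wall is on the left. The other candidates are the pink jar at (228,170), outside the rack, and the jars by the wall at (427,110); neither is part of the job. I'll measure the pad and the two posts, and check them in an enlarged crop.

```bash
cat > h.py <<'E'
import numpy as np, cv2
from workcell import bot, vision
def ray(c,uv):
    D=np.array([c["k1"],0,0,0,0.])
    p=cv2.undistortPoints(np.array([[uv]],float),c["K"],D)[0,0]
    return c["R"].T@np.array([*p,1.]), -c["R"].T@c["t"]
def onplane(c,uv,z):
    d,o=ray(c,uv); return o+d*(z-o[2])/d[2]
def redmask(f):
    h=cv2.cvtColor(f,cv2.COLOR_RGB2HSV)
    return (((h[...,0]<6)|(h[...,0]>174))&(h[...,1]>170)&(h[...,2]>100)).astype(np.uint8)
E
python3 - <<'E'
from h import *
c=vision.camera("top"); f=c["frame"]
m=redmask(f)
n,l,s,ce=cv2.connectedComponentsWithStats(m)
for i in range(1,n):
    if s[i,4]>15: print(s[i],ce[i],onplane(c,ce[i],.068))
    if s[i,4]>100 and 300<ce[i][0]<350:
        r=cv2.minAreaRect(np.argwhere(l==i)[:,::-1].astype(np.float32)); print(r)
# dark blobs on plane .054
g=(f.max(2)<60).astype(np.uint8); g[:180]=0; g[265:]=0; g[:,:250]=0; g[:,400:]=0
n,l,s,ce=cv2.connectedComponentsWithStats(g)
for i in range(1,n):
    if s[i,4]>8: print("dark",s[i],ce[i],onplane(c,ce[i],.054))
cv2.imwrite("pics/crop.png",cv2.resize(f[165:265,250:400],None,fx=5,fy=5,interpolation=cv2.INTER_CUBIC)[:,:,::-1])
E
```

```text
[315 223  17  15 185] [323.02702703 229.94054054] [0.48089809 0.02643418 0.068     ]
((323.0188903808594, 229.9339599609375), (15.384381294250488, 11.950366973876953), 15.945395469665527)
dark [283 183  19  14 162] [294.43209877 189.81481481] [0.59930022 0.10867504 0.054     ]
dark [271 190   4  11  28] [272.57142857 195.14285714] [0.58381048 0.17110316 0.054     ]
dark [318 195  10  27  66] [323.09090909 207.83333333] [0.54628364 0.02639586 0.054     ]
dark [296 200   5   3  11] [298.09090909 200.81818182] [0.56693494 0.0977763  0.054     ]
dark [264 209   4   4   9] [265.44444444 210.        ] [0.5405356 0.1903003 0.054    ]
dark [262 214   5   5  19] [263.84210526 216.26315789] [0.52247525 0.19433028 0.054     ]
dark [314 225  24  18 123] [328.99186992 235.01626016] [0.46849858 0.00988771 0.054     ]
dark [372 248   5   4  17] [374.05882353 249.58823529] [ 0.42734942 -0.11540963  0.054     ]
```

View pics/crop.png

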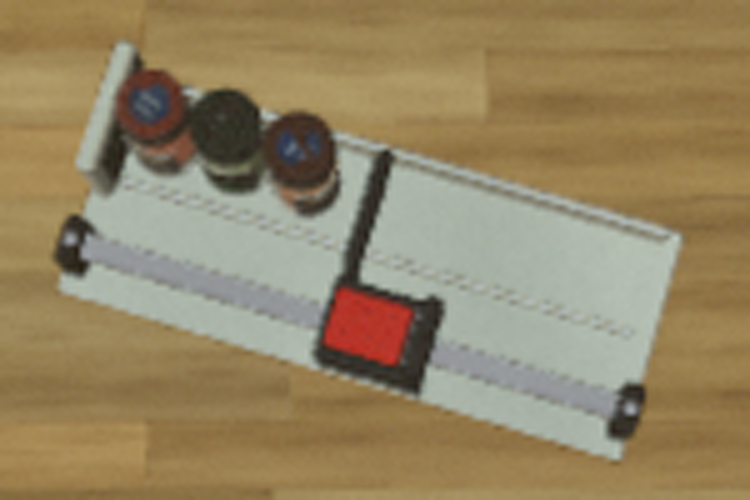

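The crop confirms it: this is the only red pad, on the black saddle at crop (368,325). The ribbed lug is on its right (rear) side, and the posts are at (75,244) and (627,410). Next I'll work out the approach in tool axes.

Run:
```python
from h import *
c=vision.camera("top"); o=bot.get_obs(); R=o["orientation"]
a=onplane(c,(265,213.8),.054); b=onplane(c,(375.4,247),.054)
ry=(a-b)/np.linalg.norm(a-b); print(a,b,np.degrees(np.arctan2(ry[1],ry[0])), "tool y",np.degrees(np.arctan2(R[1,1],R[0,1])))
pad=np.array([.481,.0264,.068]); print("pad to posts along y",(a-pad)@ry,(b-pad)@ry)
# lug-ward point, 90 mm above the pad
T=pad-.006*ry; T[2]=.16; print(T,(R.T@(T-o["ee_pos"]))*1000)
```

```text
[0.52955947 0.19125002 0.054     ] [ 0.4345374  -0.11933481  0.054     ] 72.98873691516911 tool y 66.75111619714485
pad to posts along y 0.1718439219501469 -0.1529515963566411
[0.47924464 0.02066252 0.16      ] [-432.19136937 -416.56349724   71.19906765]
```

Emit:
carry_out(motion="-15 -15 0 0;-27 -26 0 0;-27 -26 0 0;-27 -26 0 0;-27 -26 0 0;-27 -26 0 0;-27 -26 0 0;-27 -26 0 0", hand=1, newtons=20)

```text
t: 0.87
ee_pos: [0.3567, 0.3109, 0.2313]
orientation: [[-0.919, 0.395, 0.0], [0.395, 0.919, 0.0], [0.0, 0.0, -1.0]]
wrist_force: [0.7, 0.4, 0.7]
finger_gap: 0.003
grip_force: 0.0
```

Emit:
carry_out(motion="-27 -26 4 0;-27 -26 8 0;-27 -26 8 0;-27 -26 8 0;-27 -26 8 0;-27 -26 8 0;-27 -25 8 0;-24 -22 4 0")

```text
t: 1.53
ee_pos: [0.472, 0.0396, 0.1746]
orientation: [[-0.918, 0.396, -0.0], [0.396, 0.918, -0.0], [0.0, -0.0, -1.0]]
wrist_force: [0.5, 1.0, 0.5]
finger_gap: 0.001
grip_force: 0.0
```

Emit:
carry_out(motion="-15 -14 8 -2;0 0 5 -2;0 0 0 -2;0 0 0 0;0 0 0 0;0 0 0 0;0 0 0 0;0 0 0 0")

```text
t: 2.2
ee_pos: [0.4802, 0.0236, 0.1625]
orientation: [[-0.955, 0.297, 0.0], [0.297, 0.955, 0.0], [-0.0, 0.0, -1.0]]
wrist_force: [-0.5, -0.1, -0.0]
finger_gap: -0.001
grip_force: 0.0
```

Run:
```python
from h import *
o=bot.get_obs(); c=vision.camera("wrist"); f=c["frame"]
print(o["t"],o["ee_pos"],o["orientation"].round(3),o["finger_gap"],c["mount"].round(4))
cv2.imwrite("pics/w1.png",f[:,:,::-1])
R=o["orientation"];M=c["mount"]
Rc=R@M[:3,:3]; pc=R@M[:3,3]+o["ee_pos"]
c["R"]=Rc.T; c["t"]=-Rc.T@pc
n,l,s,ce=cv2.connectedComponentsWithStats(redmask(f))
i=1+s[1:,4].argmax(); r=cv2.minAreaRect(np.argwhere(l==i)[:,::-1].astype(np.float32))
print(s[i],onplane(c,r[0],.068)); P=np.array([onplane(c,p,.068) for p in cv2.boxPoints(r)]); print(P.round(4))
e=np.diff(P,axis=0); print(np.degrees(np.arctan2(e[:,1],e[:,0])),np.linalg.norm(e,axis=1))
```

```text
2.2 [0.48023615 0.02361073 0.16246668] [[-0.955  0.297  0.   ]
 [ 0.297  0.955  0.   ]
 [-0.     0.    -1.   ]] -0.0014936673862458738 [[-4.000e-04 -9.643e-01 -2.648e-01  6.670e-02]
 [ 1.000e+00 -6.000e-04  6.000e-04  6.000e-04]
 [-7.000e-04 -2.648e-01  9.643e-01 -1.421e-01]
 [ 0.000e+00  0.000e+00  0.000e+00  1.000e+00]]
[ 292  182   53   40 2091] [0.48265101 0.02717812 0.068     ]
[[0.4608 0.012  0.068 ]
 [0.4733 0.052  0.068 ]
 [0.5053 0.0429 0.068 ]
 [0.4924 0.0015 0.068 ]]
[  72.71781932  -15.74746017 -107.30067014] [0.04188769 0.03330091 0.04342226]
```

View pics/w1.png

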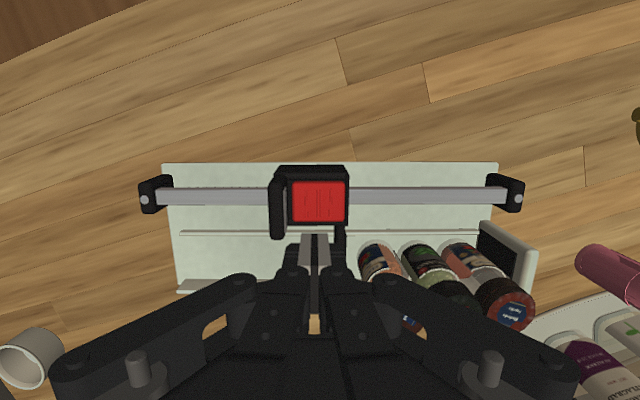

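The pad is at pixel (319,202), with the lug to its left and the fingertips in line with the rack. The pad centre is at (0.4826, 0.0272), so the tip is 4 mm behind it. Now I'll go down and press.

Emit:
carry_out(motion="-1 0 12 0;0 0 18 0;0 0 18 0;0 0 18 0;0 0 12 0;0 0 6 0;0 0 3 0;0 0 0 0")

```text
t: 2.92
ee_pos: [0.4811, 0.0231, 0.0752]
orientation: [[-0.955, 0.297, -0.0], [0.297, 0.955, -0.0], [0.0, -0.0, -1.0]]
wrist_force: [0.6, -0.4, 0.1]
finger_gap: 0.001
grip_force: 0.0
```

Emit:
carry_out(motion="0 0 3 0;0 0 3 0;0 0 3 0;0 0 2 0;0 0 2 0;0 0 0 0;0 0 0 0;0 0 0 0")

```text
t: 3.58
ee_pos: [0.4816, 0.0232, 0.0626]
orientation: [[-0.955, 0.297, 0.001], [0.297, 0.955, 0.0], [-0.001, 0.001, -1.0]]
wrist_force: [1.3, 0.4, 3.6]
finger_gap: -0.003
grip_force: 2.0
```

Emit:
carry_out(motion="0 0 1 0;0 0 1 0;0 0 1 0;0 0 0 0;0 0 0 0;0 0 0 0;0 0 0 0;0 0 0 0")

```text
t: 4.25
ee_pos: [0.4817, 0.0232, 0.06]
orientation: [[-0.955, 0.297, 0.001], [0.297, 0.955, 0.001], [-0.001, 0.001, -1.0]]
wrist_force: [-0.9, 0.7, 12.5]
finger_gap: 0.003
grip_force: 6.3
```

Emit:
carry_out(motion="0 -2 0 0;0 -3 0 0;0 -4 0 0;0 -4 0 0;0 -4 0 0;0 -4 0 0;0 -4 0 0;0 -2 0 0")

```text
t: 4.92
ee_pos: [0.4737, -0.0028, 0.06]
orientation: [[-0.955, 0.297, 0.001], [0.297, 0.955, 0.001], [-0.001, 0.001, -1.0]]
wrist_force: [0.0, 1.9, 11.6]
finger_gap: 0.003
grip_force: 5.9
```

Run:
```python
from h import *
c=vision.camera("top"); f=c["frame"]; o=bot.get_obs(); print(o["ee_pos"],o["wrist_force"])
cv2.imwrite("pics/crop2.png",cv2.resize(f[165:265,250:400],None,fx=5,fy=5,interpolation=cv2.INTER_CUBIC)[:,:,::-1])
```

```text
[ 0.47365395 -0.00309121  0.05999721] [-0.25056381  1.42468694 12.24109574]
```

View pics/crop2.png

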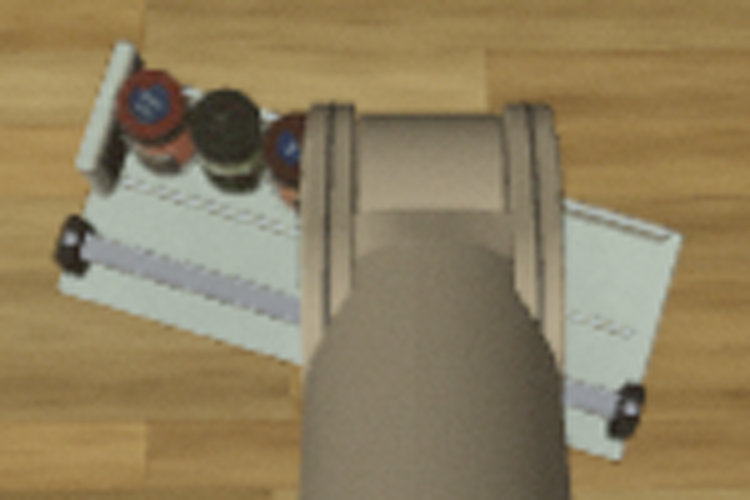

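The arm hides the stop here, and the jars still stand at (153,100), (225,125) and (290,150). The 1.5 N drag along +y matches the stop sliding, so I'll keep pushing.

Emit:
carry_out(motion="0 -4 0 0;0 -6 0 0;0 -7 0 0;0 -7 0 0;0 -7 0 0;0 -6 0 0;0 -4 0 0;0 -2 0 0")

```text
t: 5.63
ee_pos: [0.461, -0.0441, 0.06]
orientation: [[-0.955, 0.297, 0.001], [0.297, 0.955, 0.001], [-0.001, 0.001, -1.0]]
wrist_force: [0.2, 1.2, 11.7]
finger_gap: -0.001
grip_force: 5.8
```

Emit:
carry_out(motion="0 -3 0 0;0 -3 0 0;0 -3 0 0;0 -3 0 0;0 -3 0 0;0 -2 0 0;0 -1 0 0;0 0 0 0")

```text
t: 6.3
ee_pos: [0.4558, -0.0611, 0.06]
orientation: [[-0.955, 0.297, 0.002], [0.297, 0.955, 0.0], [-0.001, 0.001, -1.0]]
wrist_force: [0.7, 0.6, 11.7]
finger_gap: 0.001
grip_force: 6.0
```

Emit:
carry_out(motion="0 -2 0 0;0 -2 0 0;0 -2 0 0;0 -2 0 0;0 -2 0 0;0 -1 0 0;0 -1 0 0;0 0 0 0")

```text
t: 6.97
ee_pos: [0.4523, -0.0724, 0.06]
orientation: [[-0.955, 0.297, 0.002], [0.297, 0.955, 0.0], [-0.001, 0.001, -1.0]]
wrist_force: [-0.2, 1.0, 10.6]
finger_gap: 0.002
grip_force: 5.9
```

Emit:
carry_out(motion="0 -1 0 0;0 -1 0 0;0 -1 0 0;0 -1 0 0;0 -1 0 0;0 -1 0 0;0 0 0 0;0 0 0 0")

```text
t: 7.63
ee_pos: [0.4507, -0.0779, 0.06]
orientation: [[-0.955, 0.296, 0.002], [0.296, 0.955, 0.001], [-0.002, 0.001, -1.0]]
wrist_force: [0.4, 1.8, 11.4]
finger_gap: 0.001
grip_force: 5.8
```

Emit:
carry_out(motion="0 -1 0 0;0 -1 0 0;0 -1 0 0;0 -1 0 0;0 -1 0 0;0 -1 0 0;0 0 0 0;0 0 0 0")

```text
t: 8.3
ee_pos: [0.4491, -0.0825, 0.06]
orientation: [[-0.955, 0.296, 0.002], [0.296, 0.955, 0.002], [-0.002, 0.002, -1.0]]
wrist_force: [3.0, 5.7, 10.4]
finger_gap: -0.001
grip_force: 5.3
```

Emit:
carry_out(motion="0 -1 0 0;0 -1 0 0;0 -1 0 0;0 -1 0 0;0 0 0 0;0 0 0 0;0 0 0 0;0 0 0 0")

```text
t: 8.97
ee_pos: [0.448, -0.0861, 0.06]
orientation: [[-0.955, 0.295, 0.002], [0.295, 0.955, 0.002], [-0.001, 0.002, -1.0]]
wrist_force: [2.0, 7.1, 10.9]
finger_gap: 0.001
grip_force: 5.9
```

Emit:
carry_out(motion="0 -2 0 0;0 -2 0 0;0 -1 0 0;0 -1 0 0;0 -1 0 0;0 0 0 0;0 0 0 0;0 0 0 0")

```text
t: 9.63
ee_pos: [0.4478, -0.0865, 0.0601]
orientation: [[-0.957, 0.29, 0.005], [0.29, 0.957, 0.008], [-0.002, 0.009, -1.0]]
wrist_force: [11.6, 33.9, 3.4]
finger_gap: 0.001
grip_force: 18.5
```

The stop is hard against its end, at about 36 N. I'll ease off without dragging it forward, then lift straight up.

Emit:
carry_out(motion="0 2 0 0;0 2 0 0;0 2 0 0;0 0 -2 0;0 0 -3 0;0 0 -4 0;0 0 -6 0;0 0 -8 0")

```text
t: 10.3
ee_pos: [0.4454, -0.0861, 0.0811]
orientation: [[-0.956, 0.295, -0.003], [0.295, 0.956, 0.002], [0.003, 0.001, -1.0]]
wrist_force: [2.8, 9.6, -6.7]
finger_gap: 0.002
grip_force: 4.7
```

Emit:
carry_out(motion="0 0 -12 0;0 0 -20 0;0 0 -25 0;0 0 -30 0;0 0 -20 0;0 0 -5 0;0 0 0 0;0 0 0 0")

```text
t: 10.97
ee_pos: [0.4458, -0.0886, 0.1932]
orientation: [[-0.955, 0.296, -0.002], [0.296, 0.955, 0.0], [0.002, -0.0, -1.0]]
wrist_force: [-0.4, -0.5, 0.1]
finger_gap: 0.003
grip_force: 0.0
```

Run:
```python
from h import *
o=bot.get_obs(); c=vision.camera("wrist"); f=c["frame"]
print(o["t"],o["ee_pos"],o["wrist_force"])
cv2.imwrite("pics/w2.png",f[:,:,::-1])
R=o["orientation"];M=c["mount"]
Rc=R@M[:3,:3]; pc=R@M[:3,3]+o["ee_pos"]
c["R"]=Rc.T; c["t"]=-Rc.T@pc
n,l,s,ce=cv2.connectedComponentsWithStats(redmask(f))
i=1+s[1:,4].argmax(); r=cv2.minAreaRect(np.argwhere(l==i)[:,::-1].astype(np.float32))
p=onplane(c,r[0],.068); print(s[i],p,np.linalg.norm(p-[.4826,.0272,.068]))
```

```text
10.9667 [ 0.44575543 -0.08859312  0.19316754] [-0.41404524 -0.54031297  0.05981524]
[ 307  175   48   36 1671] [ 0.45167304 -0.07372701  0.068     ] 0.10555916725031425
```

View pics/w2.png

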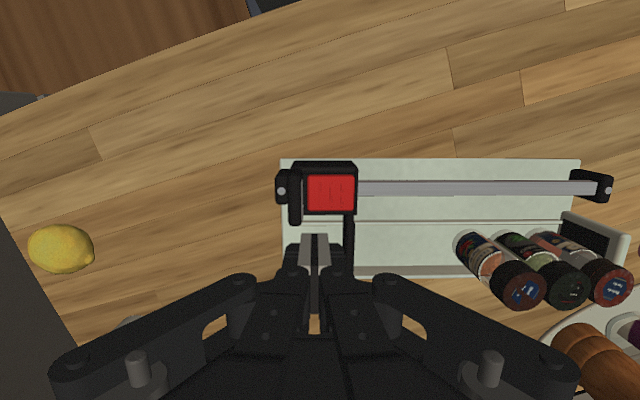

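The stop at (330,190) is against the rear post, having travelled 106 mm. The pad is up, the jars are standing, and the gripper is clear.

```bash
python3 -c "
from workcell import bot
print(bot.close_job())"
```

```text
the job is handed in; nothing more can be done
None
```

The job is handed in, result not shown: I held the red pad down and pushed the stop back to its hard end, then lifted clear; the last image shows the pad released and the jars and lemon standing in place, with the mug and ramekin out of view.

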